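Pack the kit box and hold the ball dish lined up over it

ROBOT

A 7-joint arm with a two-finger parallel gripper is mounted at the origin on the work surface. World frame = base frame: x ahead of the robot, y to its left, z up, the work surface at z = 0. Lengths are in mm, angles in degrees, forces in N, time in s.
With the tool pointing down it reaches from about 425 to 875 mm from the base axis. Payload 8.4 kg.
Tool frame: the origin (TCP) lies at the very end of the fingers, on their centre line; the grasp point (between the pads) lies 19 mm behind it (tcp_to_grasp is the distance from the TCP to the grasp point, in mm); x points along the fingers, y is the direction in which the jaws open and shut, and the axes are right-handed (so a half turn about x gives the same grasp; the last joint's range is limited). The gripper opens to 85 mm and grips with 20 to 120 N. Pads are 22 mm wide; open, the fingers measure 114 mm over their backs; the gripper's body (76 mm by 85 mm) begins 54 mm behind the grasp point. The pads swing forward as they close: fully open they stand 13 mm farther back than shut.
Start: joints at [68.457, 19.091, 2.286, 83.961, -0.768, 76.965, -3.352], TCP at [177.609, -625.235, 231.308] pointing down, gripper open.
Joint ranges: [-147.57, 147.57], [-21.85, 119.76], [-74.77, 79.35], [14.55, 137.4], [-85.83, 265.84], [4.83, 119.75], [-152.11, 152.11]. Speed limits (degrees/s): [127.2, 127.2, 159.86, 159.86, 180, 180, 180].

INTERFACE

Orientations are given as a 3x3 rotation matrix whose columns are the frame's x, y, z axes.
In Python, from workcell import * gives the robot as it stands. Calls block until the motion is done:
- move_pose(position, orientation): joint-space move of the TCP to a pose.
- servo_line(position, v=150, frame=None, guard=None): straight line of the TCP; frame=None keeps the orientation; v is the mean speed in mm/s. With guard (N) it stops when the force on the tool has changed by that much, and returns True; else False.
- set_joints(angles): joint-space move.
- gripper_to(opening): finger opening in mm; the grip force is fixed at half the most; returns when the fingers have stopped.
- pause(seconds).
- ik(position, orientation): joint angles nearest the present ones, or None.
- capture(name): name is "side" or "top" or "wrist"; returns a dict with "pixels" (480x640x3 uint8, red, green, blue), "fov_y" (degrees; the focal length in pixels is half the picture's height over the tangent of half this angle, whatever the lens; pixels are square), "cx", "cy" (the principal point, pixels), "origin" and "attitude" of the camera in the world. Camera axes: x right, y up, looking along -z (the intrinsics and any distortion apply to the point x, -y, -z); pixel columns grow to the right and rows downward; lengths in mm; the calibration is good to about 2 mm. The wrist camera is an equidistant fisheye: a pixel r from the principal point sees the ray r / f radians off the axis. A picture is of the moment at which its call begins. There is no depth.
A pose or a line that the arm cannot do raises Unreachable and nothing moves.
- finish_job(): hands the job in, once; it reports no verdict.
Trained networks look in a picture, given as the dict that the camera call returned (one of the last four; its "shot" number tells which), for a name from the list of things; names that differ only in an ending like _2 or _b are one class to them, and where a whole thing is asked for, a point or a joint stands for the part that bears it (a point fixed in the world has none). Each returns a list of dicts, best first, with "confidence" (0 to 1); they miss things now and then, are a little off and sometimes report something else, mostly with a low value. They report only what shows in the picture. A call takes as long as a camera call. They do not tell look-alikes from the thing itself.
- search_frame(picture, target): "box" ([left, top, right, bottom] in pixels, round what is visible of it).
- trace(picture, target): "mask" (480x640 bool, what is visible of it) and "box" ([left, top, right, bottom] in pixels, round what is visible of it).
- tip_of(picture, target): "location" ([column, row] in pixels: a listed point, or the origin of a listed thing).
Readings, each from a call of its own:
- current_time(): time.
- current_q(): joint angles.
- current_dq(): joint speeds.
- current_tau(): joint torques, N m.
- current_tool_pos(): TCP position.
- current_orientation(): TCP orientation.
- current_contact_force(): force on the tool from outside, world axes, zero at the start.
- current_wrist_torque(): the same for the moment, N m.
- current_gripper_width(): finger opening in mm.
Only numpy, scipy, OpenCV 4.12 (cv2) and the standard library are available. Lean on these libraries where they do the work, as an engineer would, in place of code of your own. Each camera call takes 0.05 s, during which the arm holds its last target. There are 200 camera calls.

TASK

Finish the sensor kit: first stand the round metal capacitor can and the square relay upright in the free part of the kit box, next to the transformer that is already in it, both right down on the box floor. Then lift the oblong ball dish by its bar handle, turn it about a quarter turn so that its long side runs along the box's long side, and finish still holding it there, still and level, centred over the box, 1 to 10 cm clear above everything packed. Keep the dish level all the way so that the loose ball stays in the middle of its hollow, and leave the jar, the screwdriver and the steel weight alone.

Things in the scene. Friction and masses are not known exactly. Their poses are not given: they have to be found in the camera images.
- kit_box: Grey open box fixed to the bench, 68 (x) by 156 (y, long side) by 30 mm high outside; walls and floor 5 mm. Origin: centre of its underside. A transformer fixed in it at the -y end fills box y -73 to -33 mm and reaches 63 mm above the bench. Free part: box y -33 to +73 mm, x -29 to +29 mm. Yaw within 0.25 rad of the world axes.
- can: Round capacitor can, loose, upright, aluminium with a cork-coloured band low down, 50 mm diameter, 62 mm high plus two small brass terminals that reach 68 mm; about 0.18 kg. Origin: centre of its underside, z up.
- relay: Square white relay block, loose, upright, 46 by 46 mm, 60 mm high, about 0.16 kg. Origin: centre of its underside, x and y along its sides, z up. Together with the can it fits in the free part of the box in either order, with about 10 mm to spare in length.
- dish: Oblong black plate, loose, 150 (its x) by 90 (y) by 14 mm thick, with a shallow round hollow in its middle (72 mm across, nearly flat in the middle, rising 9 degrees at the edge, floor 5 mm above the underside) and a bar handle bridging it lengthwise on two end posts. Origin: centre of its underside. Starts on the bench, x within 0.5 rad of square to the box's long side. About 0.24 kg, balanced; both ends alike.
- bail (a point): Centre of the dish's bar handle, 72 mm above the dish's underside straight over its centre. The bar runs along the dish's x axis, is 14 mm wide (y) and 16 mm high, with free space 126 mm long under it.
- ball_center (a point): Centre of the loose steel ball, 20 mm diameter, 33 g, which starts resting in the middle of the dish's hollow (its top about 25 mm above the dish's underside). It rolls freely: a tilt of about 5 degrees sends it well off the middle.
- flux_jar: Bystander: amber jar, 48 mm diameter, 55 mm high, loose. Origin: centre of its underside.
- screwdriver: Bystander: screwdriver lying on the bench, 160 mm long, along its x axis, loose. Leave alone.
- weight: Bystander: steel bench weight (short cylinder), 52 mm diameter, 35 mm high, loose. Origin: centre of its underside.
Mind the look-alikes: they are no part of the job. What is shaped like the kit_box but yellow is not meant. Leave any pink look-alike of the can alone.

How it is judged (in metres and radians):
On the way, in this order (a step that is already met when the one before it is completed fails the run):
1. the can and the relay both stand upright on the floor of the kit box, let go (x of can in the frame of kit_box between -0.012 and 0.012 m and y of can in the frame of kit_box between -0.033 and 0.073 m and z of each of can, relay in the frame of kit_box below 0.01 m and angle between each of can, relay's own z axis and vertical below 0.1 rad and x of relay in the frame of kit_box between -0.012 and 0.012 m and y of relay in the frame of kit_box between -0.033 and 0.073 m and contact force between the fingers and can below 0.1 N and contact force between the fingers and relay below 0.1 N), for 0.2 s.
2. the dish is lifted clear of the bench, level, with the ball in the middle (height (world z) of dish above 0.03 m and angle between dish's own z axis and vertical below 0.1 rad and horizontal distance between ball_center and dish below 0.012 m), for 0.2 s.
At the end, for the whole second after the job is handed in: Can and relay upright on the floor of the box's free part. The dish is held by the fingers alone, underside 78 to 180 mm above the bench, centre within 15 mm of the box's, long axes within 0.12 rad, level within 0.07 rad, still; ball within 12 mm of its centre; for the last second (x of can in the frame of kit_box between -0.012 and 0.012 m and y of can in the frame of kit_box between -0.033 and 0.073 m and z of each of can, relay in the frame of kit_box below 0.01 m and angle between each of can, relay's own z axis and vertical below 0.1 rad and x of relay in the frame of kit_box between -0.012 and 0.012 m and y of relay in the frame of kit_box between -0.033 and 0.073 m and x of dish in the frame of kit_box between -0.015 and 0.015 m and y of dish in the frame of kit_box between -0.015 and 0.015 m and z of dish in the frame of kit_box between 0.078 and 0.18 m and angle between the x axis of dish and the y axis of kit_box, either way round below 0.12 rad and angle between dish's own z axis and vertical below 0.07 rad and horizontal distance between ball_center and dish below 0.012 m and height (world z) of ball_center above 0.085 m and linear speed of dish below 0.02 m/s and angular speed of dish below 0.1 rad/s and contact force between the fingers and dish above 1 N and contact force between dish and kit_box below 0.1 N and contact force between dish and can below 0.1 N and contact force between dish and relay below 0.1 N); the arm keeps its last pose, push and grip.
It fails at once if the ball rolls more than 22 mm from the middle of the dish (horizontal distance between ball_center and dish above 0.022 m).
It fails at once if the dish is tipped more than 0.2 rad (angle between dish's own z axis and vertical above 0.2 rad).
It fails at once if the jar is moved more than 20 mm (distance of flux_jar from where it was at the start of the episode above 0.02 m).
It fails at once if the screwdriver is moved more than 20 mm (distance of screwdriver from where it was at the start of the episode above 0.02 m).
It fails at once if the weight is moved more than 20 mm (distance of weight from where it was at the start of the episode above 0.02 m).
It also fails if it takes over 72 s, if anything falls off the work surface, if the arm or the gripper's body presses on something with over 40 N, if the wrist force passes 120 N, or if a joint passes its speed limit or range.

## Working session

There is one attempt and no reset: what is moved stays moved. The work goes in short steps, each a Python script; the robot and the scene stay as the last script left them, time stands still between calls to the robot, and variables do not carry over. Pictures are saved under pics/ and viewed, about 8 in all and at most 12, crops included, and the job is handed in when it is done.

```bash
mkdir -p pics; ls
python3 - <<'E'
from workcell import *
import cv2,numpy as np
for n in("top","side"):
    p=capture(n); cv2.imwrite(f"pics/{n}0.png",p["pixels"][:,:,::-1])
    print(n,p["fov_y"],p["cx"],p["cy"],p["origin"],np.array(p["attitude"]).round(4).tolist(),[k for k in p])
    for t in("kit_box","can","relay","dish","bail","ball_center","flux_jar","screwdriver","weight"):
        print(t,[(np.round(d["location"]).tolist(),round(d["confidence"],2)) for d in tip_of(p,t)], [(np.round(d["box"]).tolist(),round(d["confidence"],2)) for d in search_frame(p,t)])
print(current_time(),current_orientation())
E
```

```text
pics
top 45.99946587211714 313.2094767809327 227.44361823307844 [507.24170374   5.04150571 966.23720011] [[0.0243, 0.9957, -0.0891], [-0.9995, 0.0258, 0.016], [0.0182, 0.0886, 0.9959]] ['pixels', 'fov_y', 'cx', 'cy', 'origin', 'attitude', 'shot']
kit_box [([261.0, 157.0], 0.86), ([303.0, 256.0], 0.8)] [([257.0, 227.0, 357.0, 286.0], 0.56), ([207.0, 125.0, 308.0, 189.0], 0.56)]
can [([465.0, 215.0], 0.74), ([401.0, 224.0], 0.69)] [([451.0, 194.0, 492.0, 225.0], 0.95), ([387.0, 206.0, 427.0, 240.0], 0.94)]
relay [([428.0, 303.0], 0.67)] [([416.0, 286.0, 454.0, 317.0], 0.62)]
dish [([427.0, 301.0], 0.74), ([127.0, 290.0], 0.6)] [([96.0, 242.0, 163.0, 338.0], 0.9)]
bail [([112.0, 290.0], 0.81)] [([96.0, 241.0, 164.0, 334.0], 0.62)]
ball_center [([128.0, 286.0], 0.64), ([364.0, 124.0], 0.25)] [([124.0, 281.0, 134.0, 297.0], 0.57)]
flux_jar [([172.0, 120.0], 0.65)] []
screwdriver [([315.0, 358.0], 0.85)] [([298.0, 312.0, 337.0, 405.0], 0.6)]
weight [([367.0, 123.0], 0.97)] [([350.0, 101.0, 383.0, 138.0], 0.88)]
side 55.918864230403294 324.1146936350806 242.52104596930323 [519.85611058 573.
[... 516 characters left out ...]
([382.0, 214.0], 0.61), ([372.0, 447.0], 0.3)] [([368.0, 183.0, 396.0, 215.0], 0.61)]
dish [([374.0, 444.0], 0.67)] [([313.0, 402.0, 440.0, 479.0], 0.61)]
bail [([378.0, 419.0], 0.64)] [([312.0, 401.0, 438.0, 477.0], 0.71)]
ball_center [([372.0, 441.0], 0.45)] [([368.0, 432.0, 383.0, 447.0], 0.74)]
flux_jar [([174.0, 390.0], 0.9)] [([146.0, 355.0, 189.0, 401.0], 0.85)]
screwdriver [([433.0, 280.0], 0.68)] [([148.0, 354.0, 188.0, 405.0], 0.17)]
weight [([226.0, 240.0], 0.69), ([372.0, 439.0], 0.57)] [([210.0, 219.0, 240.0, 248.0], 0.65)]
1.9 [[-2.61687950e-06  2.73244890e-01 -9.61944505e-01]
 [ 4.51269775e-06 -9.61944505e-01 -2.73244890e-01]
 [-1.00000000e+00 -5.05601375e-06  1.28422125e-06]]
```

View top.

Run:
```python
import cv2
a=cv2.imread("pics/top0.png")[90:420,80:510]; cv2.imwrite("pics/v1.png",cv2.resize(a,(774,594),interpolation=cv2.INTER_CUBIC))
```

```text
(no output)
```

View pics/v1.png

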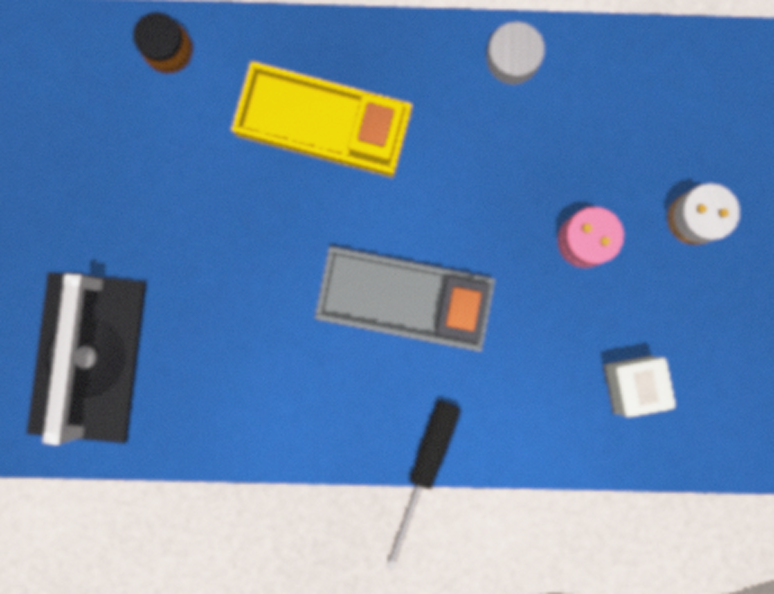

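View pics/side0.png

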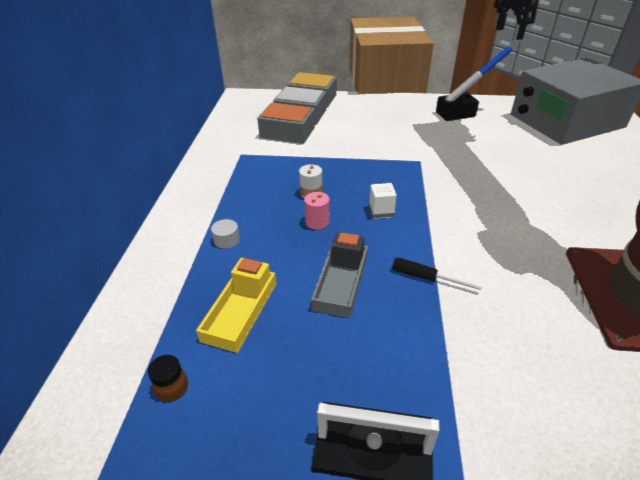

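Seen in the top image: kit box is the grey one (~(305,256)); the yellow one at (260,155) is the look-alike. The can is the aluminium one (~(471,211)) and the pink one (~(408,223)) is the look-alike. Relay is at (434,302) and the dish at (125,290). The side view agrees. Next I fit silhouettes to get poses.

```bash
cat > h.py <<'E'
from workcell import *
import numpy as np, cv2
from scipy.optimize import minimize
from scipy.spatial.transform import Rotation as Ro
def proj(c,P,fish=False):
    q=(np.asarray(P,float)-c["origin"])@np.array(c["attitude"]); q=q*[1,-1,-1]
    f=240/np.tan(np.radians(c["fov_y"]/2))
    if fish:
        r=np.hypot(q[:,0],q[:,1])+1e-9; s=f*np.arctan2(r,q[:,2])/r
        return q[:,:2]*s[:,None]+[c["cx"],c["cy"]]
    return q[:,:2]/q[:,2:]*f+[c["cx"],c["cy"]]
def prism(x0,x1,y0,y1,z0,z1):
    n=np.linspace(0,1,9); s=[(x0+(x1-x0)*t,y) for t in n for y in(y0,y1)]+[(x,y0+(y1-y0)*t) for t in n for x in(x0,x1)]
    return np.array([(x,y,z) for x,y in s for z in(z0,z1)])
def cyl(r,z0,z1):
    a=np.linspace(0,2*np.pi,32); return np.array([(r*np.cos(t),r*np.sin(t),z) for t in a for z in(z0,z1)])
M={"kit_box":[prism(-34,34,-78,78,0,30),prism(-29,29,-73,-33,5,63)],
 "can":[cyl(25,0,62)],"relay":[prism(-23,23,-23,23,0,60)],
 "dish":[prism(-75,75,-45,45,0,14),prism(-72,72,-7,7,64,80)]}
def sil(c,name,p,fish,S=3):
    m=np.zeros((480*S,640*S),np.uint8); R=Ro.from_euler("z",p[2]).as_matrix()
    for V in M[name]:
        u=proj(c,V@R.T+[p[0],p[1],0],fish)
        cv2.fillConvexPoly(m,cv2.convexHull(np.round((u+.5)*S).astype(np.int32)),1)
    return m>0
def fit(c,name,mask,p0,fish=False,S=3):
    big=np.kron(mask,np.ones((S,S),bool))
    def cost(p):
        s=sil(c,name,p,fish,S); return 1-(s&big).sum()/(s|big).sum()
    best=None
    for _ in range(2):
        p0=np.array(p0,float); sx=np.array([p0]+[p0+d for d in np.diag([12,12,.15])])
        b=minimize(cost,p0,method="Nelder-Mead",options=dict(initial_simplex=sx,xatol=.05,fatol=1e-4)); p0=b.x
    return b.x,b.fun
def ray(c,u,z):
    f=240/np.tan(np.radians(c["fov_y"]/2)); d=np.array(c["attitude"])@[(u[0]-c["cx"])/f,-(u[1]-c["cy"])/f,-1]
    o=np.array(c["origin"]); return o+d*(z-o[2])/d[2]
def down(yaw):  # jaws along world direction yaw
    c,s=np.cos(yaw),np.sin(yaw); x=np.array([0,0,-1.]); y=np.array([c,s,0]); return np.column_stack([x,y,np.cross(x,y)])
E
python3 - <<'E'
from h import *
c=capture("top"); ov=c["pixels"].copy()
for n,u in(("kit_box",(306,257)),("can",(471,210)),("relay",(434,302)),("dish",(127,290))):
    L=[d for d in trace(c,n) if d["mask"][max(u[1]-8,0):u[1]+9,u[0]-8:u[0]+9].any()]
    if not L: print(n,"none"); continue
    m=L[0]["mask"]; g=ray(c,u,30); cands=[fit(c,n,m,[g[0],g[1],y]) for y in((-.2,.0,.2) if n!="can" else (0,))]
    p,f=min(cands,key=lambda t:t[1]); print(n,L[0]["confidence"],m.sum(),p.round(3),round(f,3))
    s=sil(c,n,p,False)[::3,::3].astype(np.uint8)
    for k,col in((s,(255,0,0)),(m.astype(np.uint8),(0,255,0))):
        cv2.drawContours(ov,cv2.findContours(k,0,2)[0],-1,col,1)
for n,z in(("flux_jar",0),("weight",0),("screwdriver",8)):
    print(n,[ray(c,d["location"],z).round() for d in tip_of(c,n)[:1]])
cv2.imwrite("pics/v2.png",cv2.resize(ov[90:420,80:510,::-1],(774,594)))
E
```

```text
kit_box 0.91 3882 [ 5.44101e+02  2.93200e+00 -1.74000e-01] 0.021
can 0.81 977 [ 6.28035e+02 -2.69795e+02  1.01000e-01] 0.076
relay 0.79 1000 [ 4.69910e+02 -2.12708e+02  1.25000e-01] 0.102
dish 0.73 5044 [ 4.83067e+02  2.97420e+02 -7.70000e-02] 0.049
flux_jar [array([552.,  -3.,   0.])]
weight [array([784., -99.,   0.])]
screwdriver [array([376., -19.,   8.])]
```

View pics/v2.png

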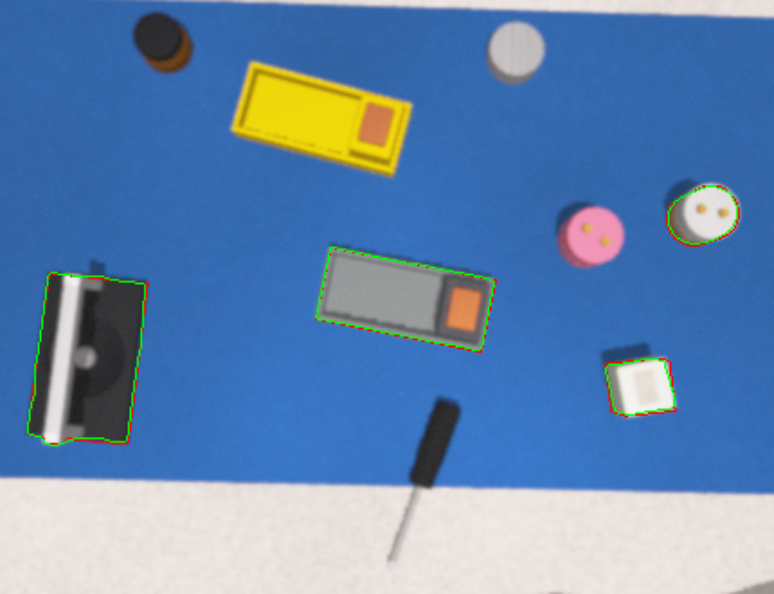

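```bash
cat >> h.py <<'E'
BOX=np.array([544.1,2.9]); BY=-.174
def inbox(x,y): return BOX+Ro.from_euler("z",BY).as_matrix()[:2,:2]@[x,y]
E
python3 - <<'E'
from h import *
bx=BY; a,b=inbox(0,-5),inbox(0,47)
for P,z,y in(((628,-269.8),170,bx),((628,-269.8),27,bx),(a,32,bx),((469.9,-212.7),27,.125),(b,32,bx),((483,297.4),53,1.494),((483,297.4),170,1.494),(BOX,170,bx)):
    q=ik([*P,z],down(y)); print(z,y,None if q is None else np.round(q))
gripper_to(85)
move_pose([628,-269.8,200],down(bx))
c=capture("wrist"); L=trace(c,"can")
print(c["fov_y"],c["origin"],current_tool_pos())
ov=c["pixels"].copy()
for d in L:
    p,f=fit(c,"can",d["mask"],[628,-270,0],True); print(d["confidence"],np.round(d["box"]),p.round(1),f)
    cv2.drawContours(ov,cv2.findContours(d["mask"].astype(np.uint8),0,2)[0],-1,(0,255,0),1)
cv2.imwrite("pics/v3.png",ov[:,:,::-1]); print(current_time())
E
```

```text
170 -0.174 [ 37.  27. -24.  82.  11.  73.   2.]
27 -0.174 [ 38.  35. -25.  89.  16.  60.  -2.]
32 -0.174 [ 31.  24. -41. 109.  19.  54. -30.]
27 0.125 [ 42.  18. -26. 114.  10.  51.  18.]
32 -0.174 [ 32.  28. -50. 107.  25.  57. -39.]
53 1.494 [  9.  30. -57. 104.  29.  61.  28.]
170 1.494 [ 14.  23. -61.  98.  21.  72.  33.]
170 -0.174 [ 32.  13. -42. 102.  10.  69. -23.]
65.70646984690485 [ 638.584214   -200.90672289  343.59355946] [ 627.36434984 -271.31363915  200.03442724]
0.79 [288. 188. 356. 259.] [ 6.262e+02 -2.724e+02  1.000e-01] 0.025100125347763624
4.6833
```

View pics/v3.png

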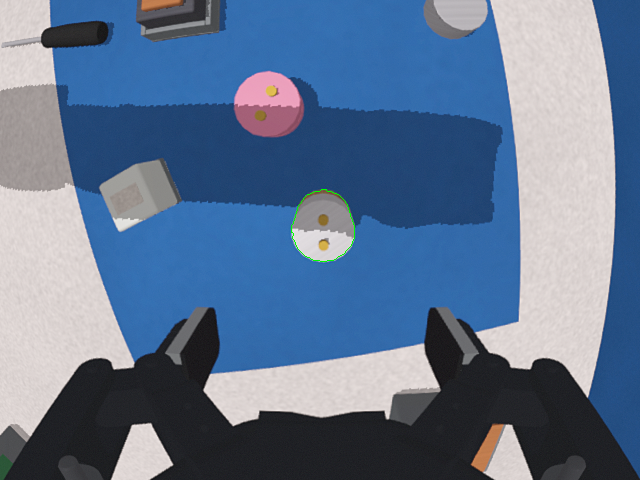

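The close view shows the aluminium can at (323,227), with the pink look-alike at (268,104). The two position fits agree within 3 mm, so I'll grasp and place it.

Run:
```python
from h import *
servo_line([627,-271,27],v=120)
gripper_to(40); print("w",current_gripper_width(),current_tool_pos())
z0=current_tool_pos()[2]
servo_line([627,-271,120],v=150); print("w",current_gripper_width())
a=inbox(0,-5)
servo_line([*a,120],v=200); pause(.3); print(current_tool_pos(),a,current_time())
c=capture("side"); cv2.imwrite("pics/s1.png",c["pixels"][:,:,::-1])
c=capture("wrist"); cv2.imwrite("pics/w1.png",c["pixels"][:,:,::-1])
L=trace(c,"kit_box")
for d in L:
    p,f=fit(c,"kit_box",d["mask"],[*BOX,BY],True); print(d["confidence"],np.round(d["box"]),p.round(3),f)
```

```text
w 48.45899382194308 [ 627.49161945 -271.2174829    27.83380108]
w 48.21829520053507
[543.30596725  -2.37967921 119.9294061 ] [543.23438338  -2.02450077] 9.3333
0.7 [469.   0. 587. 206.] [ 5.441e+02  2.900e+00 -1.740e-01] 1.0
0.61 [266. 120. 376. 271.] [ 5.42357e+02  1.82300e+00 -1.70000e-01] 0.449030443797777
```

View pics/w1.png

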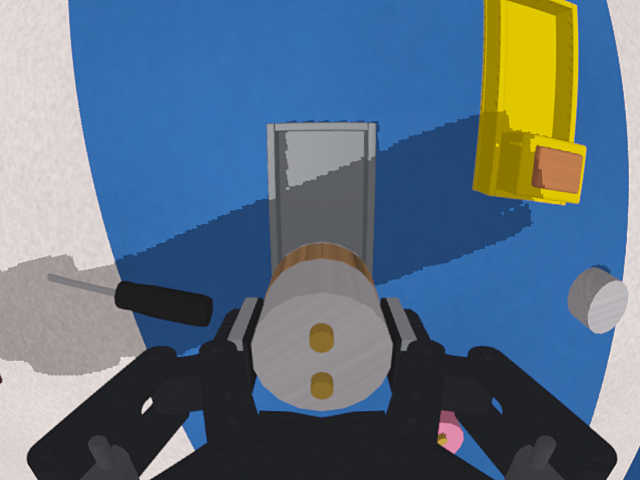

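Run:
```python
from h import *
a=inbox(0,-5)
servo_line([*a,42],v=120); pause(.2)
g=servo_line([*a,30.5],v=25,guard=6); print("guard",g,current_tool_pos(),current_contact_force())
gripper_to(85); print(current_gripper_width())
servo_line([*a,150],v=200)
move_pose([469.9,-212.7,200],down(.125)); pause(.2)
c=capture("top"); m=[d for d in trace(c,"can") if d["box"][1]>230]
for d in m: print(np.round(d["box"]),d["confidence"],d["mask"].sum())
M["can"]=[cyl(25,5,67)]
for d in m:
    p,f=fit(c,"can",d["mask"],[*a,0]); R=Ro.from_euler("z",BY).as_matrix()[:2,:2]; print(p,f,"inbox",R.T@(p[:2]-BOX))
c=capture("wrist"); cv2.imwrite("pics/w2.png",c["pixels"][:,:,::-1])
for d in trace(c,"relay"):
    p,f=fit(c,"relay",d["mask"],[469.9,-212.7,.125],True); print("relay",d["confidence"],p.round(3),f)
print(current_tool_pos(),current_time())
c=capture("side"); cv2.imwrite("pics/s2.png",cv2.resize(c["pixels"][150:350,220:460,::-1],(720,600)))
```

```text
guard True [543.35903059  -2.11928008  32.78121153] [-1.09212707 -0.91012467  6.56558297]
85.09119332187609
[292. 242. 325. 272.] 0.62 821
[ 5.42795122e+02 -1.85946683e+00  5.06152736e-02] 0.04246170384305292 inbox [-0.46119999 -4.91350447]
relay 0.96 [ 4.67536e+02 -2.13931e+02  2.17000e-01] 0.043147420352872334
[ 470.12630184 -212.13764475  199.8649696 ] 13.4
```

View pics/s2.png

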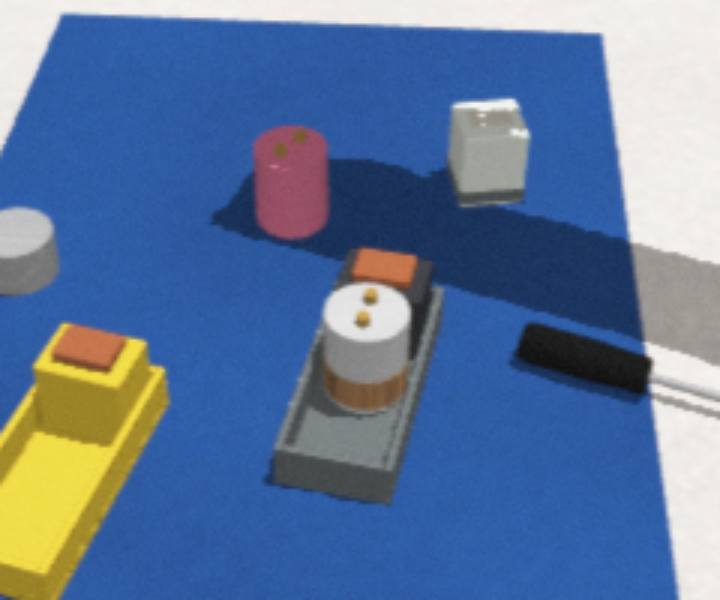

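The can stands on the floor next to the transformer: contact came at the expected height, at in-box (−0.5, −4.9). Relay next.

Run:
```python
from h import *
r=[468.3,-213.5]
servo_line([*r,27],v=130,frame=down(.2))
gripper_to(36); print("w",current_gripper_width(),current_tool_pos())
servo_line([*r,120],v=150)
b=inbox(0,47)
servo_line([*b,120],v=200,frame=down(BY)); pause(.3); print(current_tool_pos(),b,current_time())
c=capture("wrist"); cv2.imwrite("pics/w3.png",c["pixels"][:,:,::-1])
```

```text
w 45.28929699522643 [ 468.82493461 -213.66795762   27.56190917]
[552.22003951  48.71821318 120.05454187] [552.23679624  49.19030727] 17.975
```

View pics/w3.png

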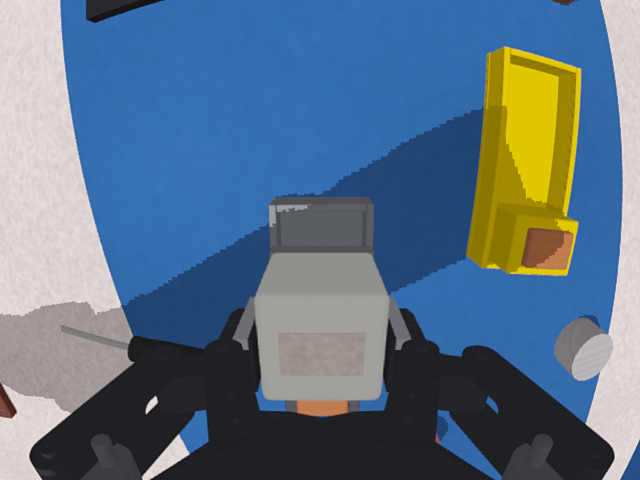

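The relay is gripped square to the box and centred across it.

Run:
```python
from h import *
b=inbox(0,47)
servo_line([*b,75],v=120); pause(.2)
g=servo_line([*b,30.3],v=30,guard=6); p=current_tool_pos(); print("guard",g,p,current_contact_force())
if p[2]<35:
    gripper_to(85); servo_line([*b,160],v=200)
    move_pose([483,297.4,230],down(1.494)); pause(.2)
    c=capture("wrist"); cv2.imwrite("pics/w4.png",c["pixels"][:,:,::-1])
    for d in trace(c,"dish"):
        q,f=fit(c,"dish",d["mask"],[483,297.4,-.077],True); print("dish",d["confidence"],np.round(d["box"]),q.round(3),f)
    print("bail",[np.round(d["location"]) for d in tip_of(c,"bail")], proj(c,[[483,297.4,72]],True))
    c=capture("side"); cv2.imwrite("pics/s3.png",c["pixels"][:,:,::-1])
    w=cv2.imread("pics/w4.png"); s=cv2.resize(cv2.imread("pics/s3.png")[190:350,280:410],None,fx=2,fy=2)
    w=np.hstack([cv2.resize(w,(540,405)),cv2.resize(s,(260,320)) if 0 else np.pad(s[:405],((0,405-s.shape[0]),(0,0),(0,0)))]); cv2.imwrite("pics/v8.png",w)
print(current_tool_pos(),current_time())
```

```text
guard True [552.14656874  49.17505084  32.63204474] [-0.83529803  0.0710251   5.37778223]
dish 0.9 [274. 134. 371. 308.] [ 4.81406e+02  2.95592e+02 -7.80000e-02] 0.018069113159618455
bail [array([320., 225.])] [[325.26461773 228.29116059]]
[483.22111682 297.00023083 229.94277359] 22.7583
```

View pics/v8.png

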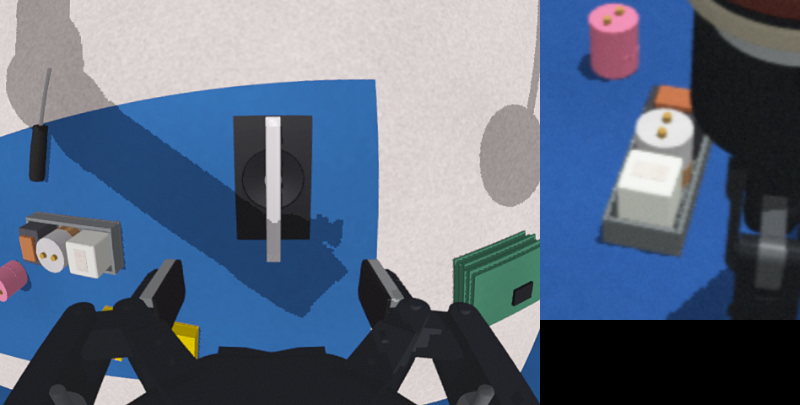

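Can and relay both stand in the box. Wrist and top fits of the dish agree within 2 mm and 0.001 rad. Gripping the bar gently now.

Run:
```python
from h import *
d=[481.8,296.3]; F=down(-.078+np.pi/2)
servo_line([*d,120],v=120,frame=F); servo_line([*d,53],v=60)
pause(.2); print(current_tool_pos())
for w in(40,28,22,18,15,8): gripper_to(w)
print("w",current_gripper_width(),current_tool_pos()); pause(.5)
servo_line([*d,58],v=10); print(current_contact_force(),current_wrist_torque())
servo_line([*d,165],v=40); pause(.5)
print(current_tool_pos(),current_contact_force(),current_wrist_torque(),current_time())
c=capture("side"); cv2.imwrite("pics/s4.png",c["pixels"][:,:,::-1])
for n in("dish","ball_center","bail"): print(n,[(np.round(e["location"],1),e["confidence"]) for e in tip_of(c,n)])
t=current_tool_pos(); print(proj(c,[[*t[:2],t[2]-53],[*t[:2],t[2]-38]]))
```

```text
[481.9604019  296.33244662  53.27916181]
w 12.92853569200844 [481.83247422 296.57382506  53.12923095]
[ 0.32096738 -0.71682048 -3.2197873 ] [-0.0666414   0.02218752 -0.00013723]
[481.77307195 296.32079909 164.98391239] [-0.28400464 -0.11168716 -2.65717279] [-0.03455967 -0.0091568   0.00059078] 31.4333
dish [(array([379.2, 399.6]), 0.83)]
ball_center [(array([379.2, 393.9]), 0.79)]
bail [(array([384.4, 365.7]), 0.78), (array([380.8, 401. ]), 0.48)]
[[381.68471466 401.14805237]
 [382.66189307 394.35870732]]
```

View pics/s4.png

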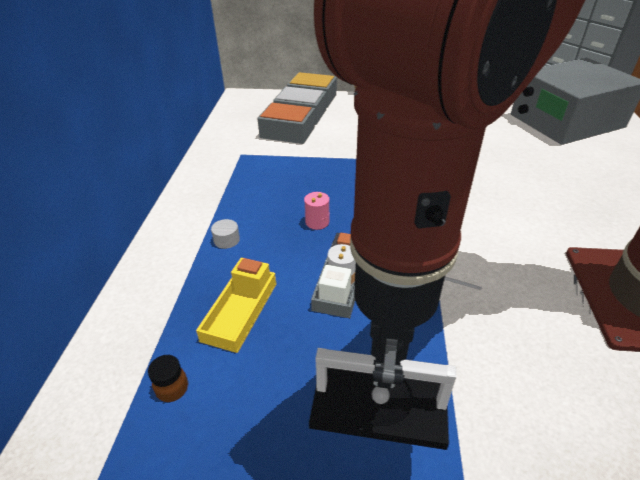

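Lifted level, with the ball centred. The force of about 2.7 N matches dish plus ball. Now I carry it over slowly while turning.

Run:
```python
from h import *
servo_line([*BOX,165],v=45,frame=down(BY)); pause(1)
t=current_tool_pos(); print(t,current_contact_force(),current_wrist_torque(),current_time())
c=capture("side"); cv2.imwrite("pics/s5.png",c["pixels"][:,:,::-1])
for n in("dish","ball_center"): print(n,[(np.round(e["location"],1),round(e["confidence"],2)) for e in tip_of(c,n)])
print(proj(c,[[*t[:2],t[2]-53],[*t[:2],t[2]-38]]))
c=capture("top"); cv2.imwrite("pics/t5.png",c["pixels"][:,:,::-1])
h=t[2]-53
for k in M["dish"]: k[:,2]+=h
c=capture("wrist"); cv2.imwrite("pics/w5.png",c["pixels"][:,:,::-1])
for e in trace(c,"dish"): 
    p,f=fit(c,"dish",e["mask"],[*BOX,BY+np.pi/2],True); print("wrist dish",e["confidence"],p.round(3),f)
s=cv2.imread("pics/s5.png")[150:400,230:530]; w=cv2.imread("pics/w5.png")
cv2.imwrite("pics/v10.png",np.hstack([cv2.resize(s,(400,333)),cv2.resize(w,(400,300))[:333] if 0 else cv2.copyMakeBorder(cv2.resize(w,(400,300)),0,33,0,0,cv2.BORDER_CONSTANT)]))
```

```text
[544.09495616   2.89146294 164.98508014] [-0.08332708  0.31037065 -2.67821698] [ 0.00657257 -0.02900246 -0.00266331] 39.45
dish [(array([344.2, 233.5]), 0.69), (array([343. , 196.9]), 0.29)]
ball_center [(array([339.9, 229. ]), 0.6)]
[[342.76797345 235.39375817]
 [342.92877366 228.43222567]]
wrist dish 0.82 [ 5.41877e+02 -2.17000e-01  1.39700e+00] 0.23280425870403232
```

View pics/v10.png

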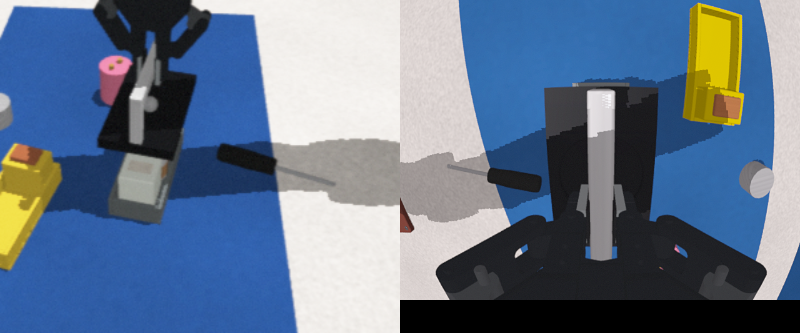

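The dish is level, aligned and still over the box, and the ball is centred. Handing in.

Run:
```python
from h import *
print(current_gripper_width(),np.abs(current_dq()).max(),current_time()); print(finish_job())
```

```text
13.121167840074685 0.15710398461048528 39.75
the job is handed in; nothing more can be done
None
```

The can and relay are standing in the grey kit box. The dish has been turned about 96° and is held level over the box. I handed the job in at about 39.8 s; it reports no verdict.

- **Can and relay:** both touched the box floor at the expected height. A top-camera check after placing put the can at box position (−0.5, −4.9) mm. I judged the relay, placed at about (0, 47) mm, only from the contact height and the pictures. In those it stands upright and square.
- **Dish:** the tool ended within 0.1 mm of the box centre as I had measured it, with the underside about 112 mm above the bench. The tool force of 2.7 N matches dish plus ball, the moment is near zero, and the fingers are closed on the bar at 13 mm.
- **Ball:** in the last side picture it is about 3–4 pixels (a few mm) from the dish centre.

**Checks that disagreed:**
- The wrist-camera fit of the dish over the box was poor because the gripper hid part of it. It still put the dish within about 4 mm of the box centre.
- The relay's turn before gripping was 0.125 rad from the top camera and 0.217 rad from the wrist camera. I used 0.2, and the jaws squared it up.
- The network misplaced the jar in the top view, so I went by the pictures for it. I planned no move near the jar, the screwdriver or the weight, and they look unmoved.

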